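Close a plaster mould with a trigger clamp, then let the clamp off

ROBOT

A 6-joint arm with a two-finger parallel gripper is mounted at the origin on the work surface; the furniture and walls round the work are solid. World frame = base frame: x ahead of the robot, y to its left, z up, the work surface at z = 0. Lengths are in m, angles in rad, forces in N, time in s.
With the tool pointing down it reaches from about 0.275 to 0.975 m from the base axis. Payload 8.4 kg.
Tool frame: the origin (TCP) lies midway between the tips of the shut fingers; the grasp point (between the pads) lies 19 mm behind it; z points along the fingers, y is the line along which they close (so a half turn about z gives the same grasp; the last joint's range is limited). The gripper opens to 92 mm and grips with 3 to 60 N. Pads are 20 mm wide; open, the fingers measure 128 mm over their backs; the gripper's body (75 mm by 189 mm) begins 69 mm behind the grasp point.
Start: joints at [1.14, 0.353, 1.633, -0, 1.155, -0.002], TCP at [0.26, 0.568, 0.178] pointing down, gripper open.
Joint ranges: [-2.63, 2.63], [-0.92, 2.1], [0.06, 2.66], [-1.3, 4.44], [0, 2.69], [-3.02, 3.02]. Speed limits (rad/s): [2.22, 2.22, 2.79, 3.14, 3.14, 3.14].

INTERFACE

Orientations are given as a rotation vector (axis times angle).
In Python, from rig import env gives the robot as it stands.
- The arm moves only by the tool hand_motion, called after "Call:" as name(argument=value, ...) on one line, values as JSON. Schema: {"type":"object","properties":{"moves":{"type":"array","items":{"type":"number"},"minItems":7,"maxItems":70},"only":{"type":"string"},"quiet":{"type":"boolean"},"lines":{"type":"string"}},"required":["moves"],"additionalProperties":false}. moves is one flat list of numbers that holds 1 to 10 rows one after another, with no inner brackets; each row has 7 numbers: a rotation vector rx, ry, rz in parts of the range, where 1.0 means pi rad, then dx, dy, dz in fractions of the full range, 1 being 0.75 m, then the finger opening in m; each row is the pose to reach, as a shift and turn from the pose commanded when the call began, along the tool's axes at that moment; what a row does not reach only later rows make up. A row lasts 1/10 s, in which the tool goes at most 0.05 m and 0.15 rad, less where a joint would pass 70% of its speed; a pose out of reach is approached as far as the arm can. The fingers move at their own pace and stop on an object; the grip force is fixed at half the most. Time passes only in rows, so rows that do not move let the fingers close. The tool returns the time, the measured TCP pose, the force, the opening and the grip force at its end. only (a regular expression) keeps the lines of the reply that match it, lines (a string "A,B") keeps lines A to B, and quiet returns only ok. Shift and turn numbers lie between -1 and 1, and a call with a number outside is refused. Input that does not fit is refused with a message, and nothing moves.
- env.get_obs(): the state, without advancing time (a new reading comes with each control period).
- env.grab_frame(name): name is "side" or "top"; returns a dict with "image" (480x640x3 uint8, red, green, blue), "fx", "fy", "cx", "cy" (pixels), "k1" (the pictures are not rectified: a ray, as slopes to the right and down, at radius r is drawn at 1 + k1 r^2 times it, then the intrinsics apply), "cam_to_world" (4x4, takes a point from camera to world coordinates). Camera axes: x right, y up, looking along -z (the intrinsics and any distortion apply to the point x, -y, -z); pixel columns grow to the right and rows downward; lengths in m; the calibration is good to about 2 mm. A picture is of the moment at which its call begins. There is no depth.
- env.sign_off(): hands the job in; it is judged then, once.
The state is a dict: "clock": time; "joint_positions": joint angles; "joint_vel": joint speeds; "joint_efforts": joint torques, N m; "tcp_pos": TCP position; "tcp_rot": TCP orientation; "ft_force": force on the tool from outside, world axes, zero at the start; "moment": the same for the moment, N m; "grip_width": finger opening in m; "grip_force": force on a finger pad.
Only numpy, scipy, OpenCV 4.12 (cv2) and the standard library are available. Lean on these libraries where they do the work, as an engineer would, in place of code of your own. Each camera call takes 0.05 s, during which the arm holds its last target. There are 200 camera calls.

TASK

Take the wooden modelling tool out of the open seam of the plaster mould and lay it flat on the bench. Then squeeze the clamp's trigger again and again to walk the jaw onto the loose mould half until the seam is shut and the jaw presses firmly on it, and afterwards press the release tab and keep it down until the jaw has run all the way back, leaving the mould shut. Do not push the loose mould half or the jaw and its bar with the robot itself, and leave the bottle, jar and rubber kidney where they stand.

Things in the scene. Friction and masses are not known exactly. Their poses are not given: they have to be found in the camera images.
- stand: fixed clamp stand: plywood board 88 x 326 x 18 mm. Origin on the bench below it; z up, y along the clamp (jaw walks to +y), x across; 'stand' mm below are in this frame. From -y to +y: release tab, grey head (x +-15, z to 127) with black grip post, trigger, moving jaw, loose mould half, open seam, fixed half, steel end jaw (y 150 to 166, z to 88). Bed z 18, rails x 31 to 38, z to 30
- seam_face (a point): centre of the fixed mould half's seam face, at stand (0, 118, 43); that half is a plaster block fixed to the stand, x +-30, y 118 to 150, z 18 to 68
- post_top (a point): top centre of the fixed black grip post, at stand (0, -72, 186); post x +-15, y -80 to -64, z 96 to 186
- wood_tool: loose flat boxwood modelling tool, 19 x 173 x 8 mm, 20 g; origin at the centre of its underside, long axis its own y. It starts in the open seam across both rails (underside z 30, tool along stand x); about 43 mm of each end overhangs the board. The tall bottle stands beside one end, the low jar beside the other
- mould_half: loose plaster mould half, 60 (x) x 46 (y) x 50 (z) mm, 0.2 to 0.45 kg, slides on the bed between the rails; origin at the centre of its underside, axes as the stand's. Shut against the fixed half with its origin at stand y 95; starts at 61 to 65 (seam open 30 to 34). It stays where it is pushed
- jaw (a joint): slide of the moving jaw and its steel bar (12 mm wide, z 36 to 50, behind the jaw), m: 0 fully back, grows towards the mould (0.056 with the mould shut). A spring (2 to 3.5 N) pulls it back; a pawl holds it. Each full squeeze of the trigger walks it about 9 to 14 mm
- jaw_face (a point): centre of the moving jaw's rubber face, 40 x 38 mm, at stand (0, 16 + slide, 43)
- trigger (a joint): hinge of the sprung trigger, rad: 0 at rest, 0.34 fully squeezed towards the grip post. 6 to 13 N at its cross bar move it while the jaw runs free, some 20 to 25 N once the mould is shut (a force limiter then yields). Let it spring fully back before the next squeeze
- trigger_bar (a point): centre of the trigger's black round cross bar, 14 mm thick, 36 mm long (along stand x); at rest at stand (0, -34, 175), 20 mm nearer the post when squeezed. Over post and bar 53 mm at rest, about 33 mm squeezed: a gripper from above can squeeze the two together, closing along stand y
- release_tab (a joint): hinge of the sprung release tab, rad: 0 at rest, 0.2 pressed fully down. It lifts the pawl; the jaw then runs back to 0 in about 1 s while the tab is held down
- tab_pad (a point): top centre of the tab's ribbed black pad, 30 (x) x 24 (y) mm, at stand (0, -152, 83) at rest, 72 mm behind the grip post. Press straight down 10 mm (stop at 11): 5 to 10 N at first, up to about 20 N passing half way to free a tight clamp, about 6 N to hold it down; a gentle force stop would end too early
- bottle: bystander: cream slip-cast bottle form, 69 mm across, 200 mm tall, loose; origin under its centre
- jar: bystander: glaze jar, 55 mm across, 76 mm tall, loose; origin under its centre
- kidney: bystander: flat rubber kidney, 38 x 90 (its y) x 9 mm, loose, on the robot's side of the stand; origin under its centre
- rod: bystander, fixed: plaster rod 66 mm across, 176 mm tall; origin under its centre
- mug: bystander, fixed: mug 78 x 107 mm, 89 mm tall; origin under its centre
Things that resemble listed ones, but are neither listed nor needed, are in the scene too. What is shaped like the mould_half but blue or orange is not meant.

How it is judged:
By the outcome, as a careful person would: the job done as asked, in the order asked, and still so for the second after the job is handed in, with the robot touching nothing.
It also fails if it takes over 67 s, if anything falls off the work surface, if the arm or the gripper's body presses on something with over 40 N, if the wrist force passes 120 N, or if a joint passes its speed limit or range.

## Working session

There is one attempt and no reset: what is moved stays moved. The work goes in short steps, Python scripts to look and compute and a tool call to move; the robot and the scene stay as the last step left them, time stands still between calls to the robot, and variables do not carry over. Pictures are saved under pics/ and viewed, at most 10 in all, crops included, and the job is handed in when it is done.

```bash
mkdir -p pics; ls; python3 - <<'E'
from rig import env
import cv2,numpy as np
for n in("side","top"):
    f=env.grab_frame(n); cv2.imwrite(f"pics/{n}0.png",f["image"][:,:,::-1])
    print(n,f["fx"],f["fy"],f["cx"],f["cy"],f["k1"],np.round(f["cam_to_world"],4).tolist())
o=env.get_obs();print(o)
E
```

```text
pics
side 507.0964199482727 507.0964199482727 314.4349272607204 236.27021941414876 0.03578100201268552 [[0.9044, 0.2517, -0.3445, 0.1185], [-0.4265, 0.5543, -0.7148, -0.9491], [0.011, 0.7933, 0.6087, 0.8448], [0.0, 0.0, 0.0, 1.0]]
top 503.24462756720345 503.24462756720345 323.54790816263824 246.94409072850704 -0.0076179208590436845 [[-0.0132, 0.9966, -0.0813, 0.4271], [-0.9995, -0.0154, -0.0259, -0.1345], [-0.027, 0.081, 0.9963, 1.1819], [0.0, 0.0, 0.0, 1.0]]
{'clock': 0.1, 'joint_positions': array([ 1.13960233e+00,  3.53545396e-01,  1.63404439e+00, -1.56252913e-06,
        1.15519531e+00, -2.40916012e-03]), 'joint_vel': array([-0.00138739, -0.00121339, -0.00083137, -0.00082294,  0.00152888,
       -0.00048046]), 'joint_efforts': array([ 1.58595867e-04, -5.94920003e+01, -3.34924793e+01,  6.95715146e-02,
        1.90520502e-02, -1.00834568e-04]), 'tcp_pos': array([0.25965986, 0.56798336, 0.17786629]), 'tcp_rot': array([-6.68330405e-01, -3.06941895e+00,  1.82957268e-03]), 'ft_force': array([0.50155638, 1.38160153, 0.14422068]), 'moment': array([-0.00509437,  0.00401568,  0.01126404]), 'grip_force': 0.0007665746167972998, 'grip_width': 0.09159341405187732}
```

View pics/top0.png

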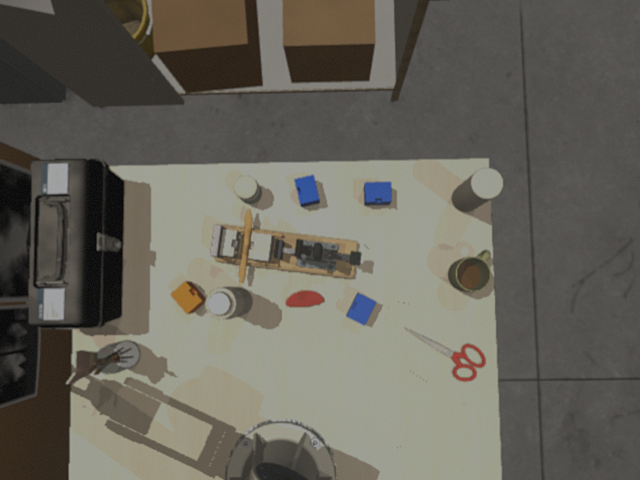

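View pics/side0.png

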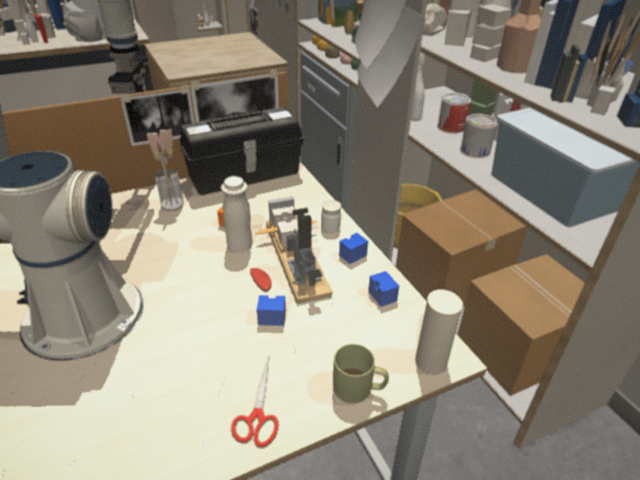

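The top view shows the stand at about (215–360, 225–275), the tool across it at (246, 245), the bottle at (222, 303), the jar at (248, 190) and the red kidney at (305, 299). The end jaw is on the left, so stand +y is roughly world +y. Blue and orange blocks are decoys. Next I'll crop both views closer.

```bash
cat > h.py <<'E'
from rig import env
import cv2,numpy as np
from scipy.optimize import least_squares
def cam(n):
    f=env.grab_frame(n); return f
def proj(f,P):
    P=np.atleast_2d(P);T=np.linalg.inv(f["cam_to_world"]);p=P@T[:3,:3].T+T[:3,3]
    u=p[:,0]/-p[:,2];v=-p[:,1]/-p[:,2];s=1+f["k1"]*(u*u+v*v)
    return np.c_[f["fx"]*u*s+f["cx"],f["fy"]*v*s+f["cy"]]
def at(f,px,z):  # pixel -> world at height z
    g=lambda q:proj(f,[q[0],q[1],z])[0]-px
    return least_squares(g,[.5,0]).x
def crop(n,name,x0,y0,x1,y1,s):
    f=cam(n);im=f["image"][y0:y1,x0:x1,::-1]
    cv2.imwrite(name,cv2.resize(im,None,fx=s,fy=s,interpolation=cv2.INTER_CUBIC));return f
def cropi(f,x0,y0,x1,y1,s):
    return cv2.resize(f["image"][y0:y1,x0:x1,::-1],None,fx=s,fy=s,interpolation=cv2.INTER_CUBIC)
E
python3 - <<'E'
from h import *
f=crop("top","pics/topc.png",200,170,370,290,4.7)
g=crop("side","pics/sidec.png",210,170,350,310,4.2)
print(proj(f,[.26,.568,.178]),proj(g,[.26,.568,.178]))
E
```

```text
[[-12.13164597 375.97824368]] [[139.95992687 121.07031362]]
```

View pics/topc.png

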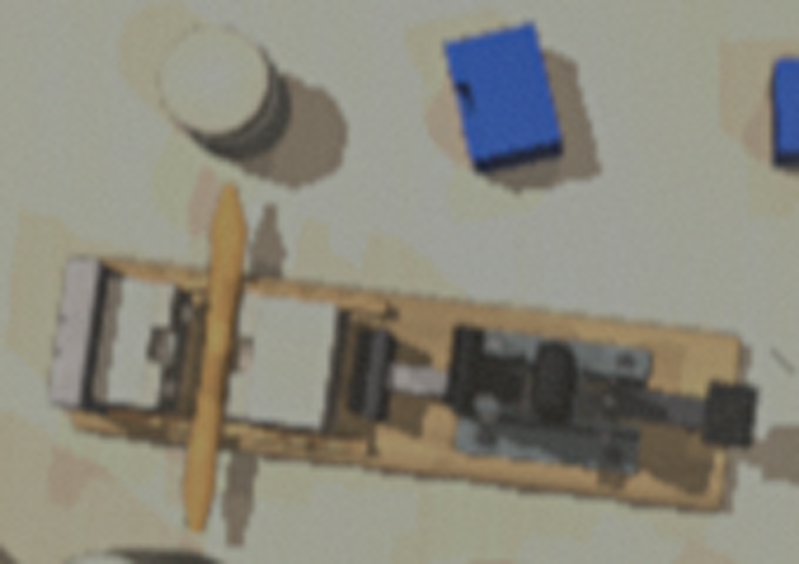

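View pics/sidec.png

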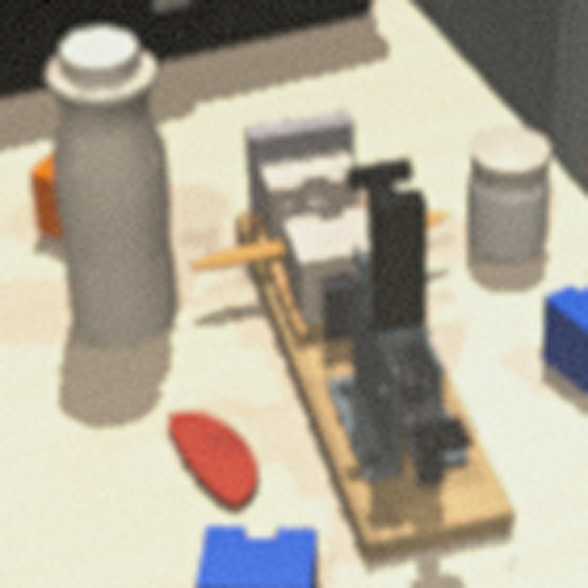

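```bash
cat > pose.py <<'E'
from h import *
def W(p,P):
    c,s=np.cos(p[2]),np.sin(p[2]);P=np.atleast_2d(np.array(P,float))/1000
    return np.c_[p[0]+c*P[:,0]-s*P[:,1],p[1]+s*P[:,0]+c*P[:,1],P[:,2]]
E
python3 - <<'E'
from pose import *
f=cam("top");g=cam("side")
t=[((731,414),(0,-152,83)),((555,383),(0,-72,186)),((467,367),(0,-34,175)),((76,332),(0,158,88)),
((742,335),(44,-163,18)),((720,510),(-44,-163,18))]
s=[((382,173),(0,-34,178)),((440,432),(0,-152,83)),((365,548),(-44,-163,18)),((513,513),(44,-163,18)),((300,117),(0,166,88))]
tp=np.array([a for a,_ in t])/4.7+[200,170]; sp=np.array([a for a,_ in s])/4.2+[210,170]
tm=[b for _,b in t]; sm=[b for _,b in s]
r=lambda p:np.r_[proj(f,W(p,tm))-tp,proj(g,W(p,sm))-sp].ravel()
q=least_squares(r,[.55,-.1,0],loss="soft_l1");print(q.x);print(np.round(r(q.x).reshape(-1,2),1).tolist())
p=q.x
r2=lambda p:(proj(f,W(p,tm))-tp).ravel()
print("top only",least_squares(r2,p).x)
np.save("p.npy",p)
top=lambda a,z:at(f,np.array(a)/4.7+[200,170],z)
# mould corners in stand frame, tool ends
def S(xy):
    d=np.array(xy)-p[:2];c,s_=np.cos(p[2]),np.sin(p[2]);return np.round(1000*np.array([c*d[0]+s_*d[1],-s_*d[0]+c*d[1]]),1)
for n,a,z in [("m",(243,292),.068),("m",(338,310),.068),("m",(325,430),.068),("m",(230,415),.068),("fix seam",(178,345),.068),("end",(232,185),.035),("end",(195,530),.035)]:
    print(n,S(top(a,z)),np.round(top(a,z),3))
print("jar",top((215,82),.076),S(top((215,82),.076)))
print("bottle", at(f,[221,303],.2),S(at(f,[221,303],.2)),"kidney",at(f,[305,299],.009))
print("post",W(p,[[0,-72,186],[0,-34,175],[0,-152,83]]))
from scipy.spatial.transform import Rotation as R
o=env.get_obs();print(R.from_rotvec(o["tcp_rot"]).as_matrix().round(3),o["clock"])
E
```

```text
[ 0.51298983 -0.02559605 -0.14194812]
[[0.2, -0.1], [-0.4, -1.6], [-0.2, -0.2], [-0.5, -0.6], [3.9, 0.2], [3.9, 0.7], [-1.3, -1.8], [-0.6, -0.3], [0.0, 0.0], [1.1, 0.8], [-1.6, -1.1]]
top only [ 0.51223233 -0.02327137 -0.13928263]
m [29.  85.2] [0.554 0.055]
m [26.2 39. ] [0.544 0.009]
m [-31.1  37.4] [0.488 0.016]
m [-29.8  83.1] [0.495 0.061]
fix seam [1.000e-01 1.124e+02] [0.529 0.086]
end [ 83.7 104.1] [0.611 0.066]
end [-86.2  98.3] [0.442 0.084]
jar [0.65363497 0.06652096] [126.2 111.1]
bottle [0.40061016 0.0926605 ] [-128.   101.2] kidney [ 0.40229189 -0.05938054]
post [[ 0.50280386 -0.09687189  0.186     ]
 [ 0.50817979 -0.05925408  0.175     ]
 [ 0.4914861  -0.17606727  0.083     ]]
[[-0.909  0.416 -0.   ]
 [ 0.416  0.909 -0.   ]
 [-0.    -0.    -1.   ]] 0.3
```

The candidates for the tool are the tan strip across the seam at top px (246, 245) and the brush handles at (110, 360). It matches the strip: it lies across both rails beside the jar and bottle. The mould half is the white block at (260, 247), not the blue or orange ones. The stand fit agrees within 1–2 px, so I'll grip the jar-side overhang.

```bash
cat > go.py <<'E'
import sys
from pose import *
from scipy.spatial.transform import Rotation as R
# usage: go.py yawdeg(y-axis heading) S|W x y z(mm) ...  -> row offsets in tool axes (from measured pose)
p=np.load("p.npy");o=env.get_obs();M=R.from_rotvec(o["tcp_rot"]).as_matrix()
h=np.radians(float(sys.argv[1]));Y=np.array([np.cos(h),np.sin(h),0]);Z=np.array([0,0,-1.]);T=np.c_[np.cross(Y,Z),Y,Z]
print("rv",R.from_matrix(M.T@T).as_rotvec().round(3),"pos",o["tcp_pos"].round(4),"clk",o["clock"])
a=sys.argv[2:]
for i in range(0,len(a),4):
    v=np.array(a[i+1:i+4],float); w=W(p,v)[0] if a[i]=="S" else v/1000
    print(a[i:i+4],"world",w.round(4),"off",(M.T@(w-o["tcp_pos"])).round(4))
E
python3 go.py 82.5 W 300 500 350 S 62 103 250
python3 - <<'E'
from pose import *
f=cam("top");print(at(f,[398,256],0),at(f,[465,203],0),at(f,[378,194],0.04),at(f,[405,328],0))
E
```

```text
rv [-0.    -0.    -0.298] pos [0.2598 0.5683 0.1782] clk 0.3
['W', '300', '500', '350'] world [0.3  0.5  0.35] off [-0.0649 -0.0455 -0.1717]
['S', '62', '103', '250'] world [0.5889 0.0676 0.25  ] off [-0.5075 -0.3186 -0.0716]
[ 0.49963913 -0.27815581] [ 0.62241501 -0.43874382] [ 0.64010317 -0.23123517] [ 0.33227262 -0.29015132]
```

The rows are not in the units I measure in: shifts go in shares of 0.75 m and turns go in shares of pi rad. I convert before sending: -0.5075 m / 0.75 = -0.6767, -0.3186 m / 0.75 = -0.4248, -0.298 rad / 3.1416 = -0.0949.

Call:
hand_motion(moves=[0, 0, -0.0318, 0, 0, -0.0667, 0.06, 0, 0, -0.0637, -0.0267, -0.0133, -0.1333, 0.06, 0, 0, -0.0949, -0.0667, -0.04, -0.1867, 0.06, 0, 0, -0.0949, -0.6767, -0.4248, -0.1733, 0.06, 0, 0, -0.0949, -0.6767, -0.4248, -0.1733, 0.06, 0, 0, -0.0949, -0.6767, -0.4248, -0.1733, 0.06, 0, 0, -0.0949, -0.6767, -0.4248, -0.1733, 0.06, 0, 0, -0.0949, -0.6767, -0.4248, -0.1733, 0.06, 0, 0, -0.0949, -0.6767, -0.4248, -0.1733, 0.06, 0, 0, -0.0949, -0.6767, -0.4248, -0.1733, 0.06])

```text
clock: 1.35
tcp_pos: [0.4822, 0.2302, 0.31]
tcp_rot: [0.205, 3.134, 0.0]
ft_force: [0.1, 0.7, 0.2]
grip_width: 0.06
grip_force: 0.0
```

```bash
python3 go.py 82.5 S 62 103 250
```

```text
rv [0. 0. 0.] pos [0.4822 0.2302 0.31  ] clk 1.35
['S', '62', '103', '250'] world [0.5889 0.0676 0.25  ] off [-0.127  -0.1473  0.0601]
```

Scaled: -0.1473 m / 0.75 = -0.1964, 0.14 m / 0.75 = 0.1867.

Call:
hand_motion(moves=[0, 0, 0, -0.1693, -0.1964, 0.08, 0.05, 0, 0, 0, -0.1693, -0.1964, 0.08, 0.05, 0, 0, 0, -0.1693, -0.1964, 0.08, 0.05, 0, 0, 0, -0.1693, -0.1964, 0.08, 0.05, 0, 0, 0, -0.1693, -0.1964, 0.08, 0.05, 0, 0, 0, -0.1693, -0.1964, 0.16, 0.05, 0, 0, 0, -0.1693, -0.1964, 0.1867, 0.05, 0, 0, 0, -0.1693, -0.1964, 0.1867, 0.05, 0, 0, 0, -0.1693, -0.1964, 0.1867, 0.05])

```text
clock: 2.25
tcp_pos: [0.5882, 0.0698, 0.1705]
tcp_rot: [-0.205, -3.135, -0.0]
ft_force: [-0.1, 0.3, 0.6]
grip_width: 0.05
grip_force: 0.0
```

```bash
python3 go.py 82.5 S 62 103 27
python3 - <<'E'
from h import *
f=cam("top");g=cam("side")
a=cropi(f,200,160,310,290,4);b=cropi(g,230,130,340,260,3)
c=np.zeros((max(a.shape[0],b.shape[0]),a.shape[1]+b.shape[1],3),np.uint8);c[:a.shape[0],:a.shape[1]]=a;c[:b.shape[0],a.shape[1]:]=b
cv2.imwrite("pics/chk1.png",c)
E
```

```text
rv [ 0. -0.  0.] pos [0.5882 0.0698 0.1705] clk 2.25
['S', '62', '103', '27'] world [0.5889 0.0676 0.027 ] off [-0.001  -0.0021  0.1435]
```

View pics/chk1.png

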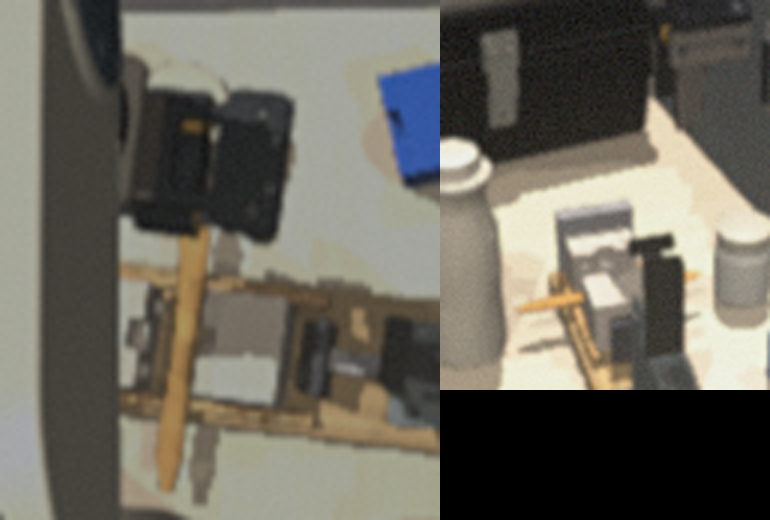

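The gripper is above the tool's jar-side end, with the tool at crop (195, 215) lying between the fingers. I'll descend and close.

Scaled: 0.1435 m / 0.75 = 0.1913, 0.13 m / 0.75 = 0.1733.

Call:
hand_motion(moves=[0, 0, 0, -0.0013, -0.0028, 0.0667, 0.05, 0, 0, 0, -0.0013, -0.0028, 0.1333, 0.05, 0, 0, 0, -0.0013, -0.0028, 0.1733, 0.05, 0, 0, 0, -0.0013, -0.0028, 0.1913, 0.05, 0, 0, 0, -0.0013, -0.0028, 0.1913, 0.05, 0, 0, 0, -0.0013, -0.0028, 0.1913, 0.0, 0, 0, 0, -0.0013, -0.0028, 0.1913, 0.0, 0, 0, 0, -0.0013, -0.0028, 0.1913, 0.0, 0, 0, 0, -0.0013, -0.0028, 0.1913, 0.0, 0, 0, 0, -0.0013, -0.0028, 0.1913, 0.0])

```text
clock: 3.35
tcp_pos: [0.5892, 0.0672, 0.0269]
tcp_rot: [0.205, 3.134, 0.0]
ft_force: [0.2, 0.1, -0.3]
grip_width: 0.012
grip_force: 0.0
```

Call:
hand_motion(moves=[0, 0, 0, 0, 0, 0, 0, 0, 0, 0, 0, 0, 0, 0, 0, 0, 0, 0, 0, 0, 0])

```text
clock: 3.65
tcp_pos: [0.5888, 0.0672, 0.0262]
tcp_rot: [-0.205, -3.135, 0.0]
ft_force: [0.9, -0.5, -0.8]
grip_width: 0.0006
grip_force: 0.0
```

```bash
python3 - <<'E'
from h import *
f=cam("top");g=cam("side")
a=cropi(f,200,160,310,290,4);b=cropi(g,240,130,350,260,3)
c=np.zeros((max(a.shape[0],b.shape[0]),a.shape[1]+b.shape[1],3),np.uint8);c[:a.shape[0],:a.shape[1]]=a;c[:b.shape[0],a.shape[1]:]=b
cv2.imwrite("pics/chk2.png",c)
E
```

```text
(no output)
```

View pics/chk2.png

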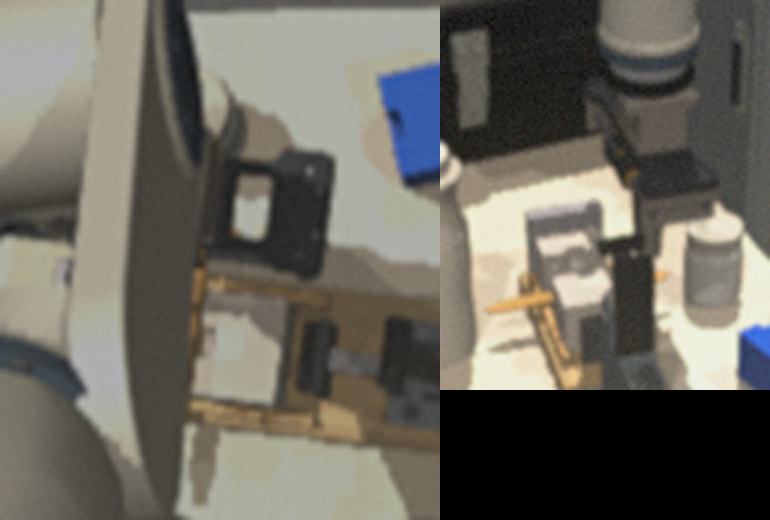

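Scaled: -0.17 m / 0.75 = -0.2267, -0.15 m / 0.75 = -0.2.

Call:
hand_motion(moves=[0, 0, 0, 0, 0, 0, 0.05, 0, 0, 0, 0, 0, 0, 0.05, 0, 0, 0, 0, 0, 0, 0.05, 0, 0, 0, 0, 0, 0, 0.05, 0, 0, 0, 0, 0, -0.0667, 0.05, 0, 0, 0, -0.0533, 0, -0.1333, 0.05, 0, 0, 0, -0.1067, -0.0667, -0.2, 0.05, 0, 0, 0, -0.1333, -0.1333, -0.2267, 0.05, 0, 0, 0, -0.1333, -0.1867, -0.2267, 0.05])

```text
clock: 4.65
tcp_pos: [0.6682, -0.0551, 0.1901]
tcp_rot: [0.202, 3.131, 0.0]
ft_force: [0.9, -0.0, -1.8]
grip_width: 0.0499
grip_force: 0.0
```

```bash
python3 - <<'E'
from h import *
f=cam("top");g=cam("side")
a=cropi(f,200,160,310,290,4);b=cropi(g,240,160,350,260,3)
c=np.zeros((max(a.shape[0],b.shape[0]),a.shape[1]+b.shape[1],3),np.uint8);c[:a.shape[0],:a.shape[1]]=a;c[:b.shape[0],a.shape[1]:]=b
cv2.imwrite("pics/chk3.png",c)
E
```

```text
(no output)
```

View pics/chk3.png

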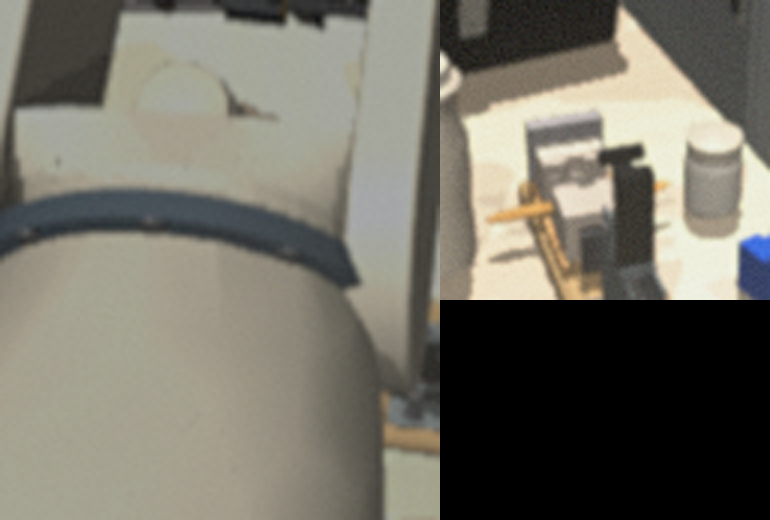

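```bash
python3 - <<'E'
from h import *
f=cam("top");g=cam("side")
for z in(.026,.035,.045): print(z,proj(f,[.5888,.0672,z]),proj(g,[.5888,.0672,z]))
print(at(f,[249.4,209.4],.034),at(g,[316,221.7],.034))
print(at(f,[241.5,282.8],.034),at(g,[256.5,233],.034))
E
```

```text
0.026 [[249.3584653  219.23925259]] [[308.19948568 224.52519147]]
0.035 [[248.68027619 218.70959659]] [[308.21103858 221.85719235]]
0.045 [[247.91435043 218.11141791]] [[308.22396874 218.86771727]]
[0.61061949 0.0656825 ] [0.60904808 0.0603475 ]
[0.44149412 0.0840384 ] [0.44394109 0.0791816 ]
```

The tool is still in place, with ends at about side px (256, 233) and (316, 222), so the fingers shut without holding it. I was too shallow and will grip deeper.

```bash
python3 go.py 82.5 S 60 103 150 S 60 103 17
```

```text
rv [ 0.     0.    -0.002] pos [ 0.6656 -0.0554  0.1872] clk 4.85
['S', '60', '103', '150'] world [0.587  0.0679 0.15  ] off [0.0943 0.1118 0.0373]
['S', '60', '103', '17'] world [0.587  0.0679 0.017 ] off [0.0943 0.1117 0.1703]
```

Scaled: 0.1118 m / 0.75 = 0.1491, 0.05 m / 0.75 = 0.0667.

Call:
hand_motion(moves=[0, 0, 0, 0.0533, 0.0667, 0.0267, 0.05, 0, 0, 0, 0.1067, 0.12, 0.0493, 0.05, 0, 0, 0, 0.1257, 0.1491, 0.0497, 0.05, 0, 0, 0, 0.1257, 0.1491, 0.0497, 0.05, 0, 0, 0, 0.1257, 0.1491, 0.0497, 0.05, 0, 0, 0, 0.1257, 0.1491, 0.0497, 0.05])

```text
clock: 5.45
tcp_pos: [0.587, 0.0689, 0.1499]
tcp_rot: [0.204, 3.135, -0.0]
ft_force: [1.4, 0.8, -0.1]
grip_width: 0.0498
grip_force: 0.0
```

```bash
python3 go.py 82.5  S 60 103 17
```

```text
rv [-0.     0.     0.001] pos [0.587  0.0689 0.1499] clk 5.45
['S', '60', '103', '17'] world [0.587  0.0679 0.017 ] off [-0.     -0.001   0.1329]
```

Scaled: 0.133 m / 0.75 = 0.1773, 0.125 m / 0.75 = 0.1667.

Call:
hand_motion(moves=[0, 0, 0, 0, -0.0013, 0.0667, 0.05, 0, 0, 0, 0, -0.0013, 0.1333, 0.05, 0, 0, 0, 0, -0.0013, 0.1667, 0.05, 0, 0, 0, 0, -0.0013, 0.1773, 0.05, 0, 0, 0, 0, -0.0013, 0.1773, 0.0, 0, 0, 0, 0, -0.0013, 0.1773, 0.0, 0, 0, 0, 0, -0.0013, 0.1773, 0.0, 0, 0, 0, 0, -0.0013, 0.1773, 0.0, 0, 0, 0, 0, -0.0013, 0.1773, 0.0, 0, 0, 0, 0, -0.0013, 0.1773, 0.0])

```text
clock: 6.45
tcp_pos: [0.587, 0.0676, 0.0175]
tcp_rot: [0.205, 3.134, 0.0]
ft_force: [0.2, -0.6, 0.9]
grip_width: 0.0041
grip_force: 0.0
```

```bash
python3 - <<'E'
from h import *
f=cam("top");g=cam("side")
a=cropi(f,215,170,290,290,5);b=cropi(g,250,160,335,270,5)
c=np.zeros((600,800,3),np.uint8);c[:a.shape[0],:a.shape[1]]=a;c[:b.shape[0],a.shape[1]:]=b[:,:425]
for P in [(.587,.0676,.0175),(.587,.0676,.0365),(.610,.0657,.034),(.4415,.084,.034)]:
    u=(proj(f,P)[0]-[215,170])*5;v=(proj(g,P)[0]-[250,160])*5+[375,0]
    for q in(u,v): cv2.circle(c,tuple(int(k) for k in q),3,(0,255,0),1)
    print(P,u,v)
cv2.imwrite("pics/chk4.png",c); o=env.get_obs();print(o["grip_width"],o["grip_force"],o["ft_force"])
E
```

```text
(0.587, 0.0676, 0.0175) [174.10205234 252.48770039] [662.65875044 335.53858478]
(0.587, 0.0676, 0.0365) [166.97098886 246.99168783] [662.75282212 307.4593997 ]
(0.61, 0.0657, 0.034) [171.96376175 198.32706033] [702.37948852 302.86076907]
(0.4415, 0.084, 0.034) [132.58353371 563.98598372] [400.00344401 361.14780016]
0.0004241805552245472 0.0 [0.1426995  0.84787928 0.07740191]
```

View pics/chk4.png

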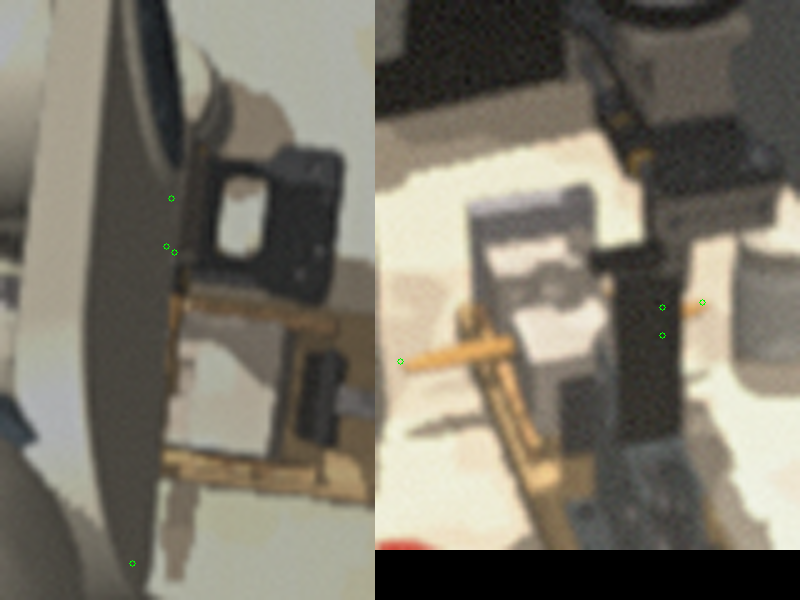

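The composite shows the tool ends unmoved at (403, 367) and (708, 308), with shut fingers behind the post. They closed without any contact. I need to check the camera-to-robot agreement on the base flange.

```bash
python3 - <<'E'
from h import *
f=cam("top");g=cam("side")
for z in (0,.02,.1,.2): print(z,proj(f,[0,0,z]),proj(g,[0,0,z]))
print("table edges: right",at(f,[491,165],0),at(f,[500,470],0),"left far",at(f,[120,165],0))
print(at(f,[226,465],0.02),at(f,[337,465],0.02),at(g,[20,315],.02),at(g,[143,310],.02),at(g,[82,352],.02))
a=cv2.imread("pics/top0.png")[405:480,200:360]; b=cv2.imread("pics/side0.png")[140:370,0:160]
A=cv2.resize(a,None,fx=2.5,fy=2.5);B=cv2.resize(b,None,fx=2.5,fy=2.5)
c=np.zeros((580,800,3),np.uint8);c[:A.shape[0],:A.shape[1]]=A;c[:B.shape[0],400:]=B;cv2.imwrite("pics/base.png",c)
E
```

```text
0 [[281.09113969 476.37216129]] [[ 83.09313717 313.49174052]]
0.02 [[280.100852   479.69734316]] [[ 80.71512928 307.20037799]]
0.1 [[275.76418405 494.25822462]] [[ 70.63812803 280.63359068]]
0.2 [[269.32177335 515.88711389]] [[ 56.60133942 243.87510581]]
table edges: right [ 0.71230383 -0.50328439] [ 0.01182632 -0.49597612] left far [0.73009717 0.38607886]
[0.03240604 0.12205178] [ 0.03153967 -0.12801339] [-0.11975748  0.02990731] [ 0.12268149 -0.06657768] [-0.00972326 -0.13463853]
```

View pics/base.png

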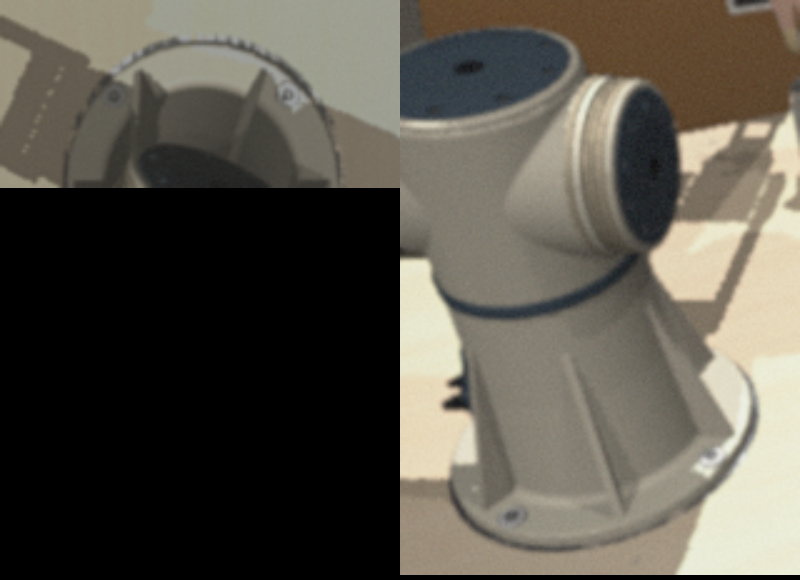

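Scaled: -0.04 m / 0.75 = -0.0533, -0.02 m / 0.75 = -0.0267.

```bash
cat > tan.py <<'E'
from h import *
def tan(g):
    im=cv2.cvtColor(g["image"],cv2.COLOR_RGB2HSV);m=cv2.inRange(im,(8,110,90),(25,255,255))
    L=m[222:242,250:272];R_=m[205:228,310:322]
    r=[]
    for M,x0,y0 in((L,250,222),(R_,310,205)):
        y,x=np.nonzero(M); r.append((len(x),x.min()+x0,x.max()+x0,round(y.mean()+y0,1)) if len(x) else 0)
    return r
E
python3 - <<'E'
from tan import *
g=cam("side");print(tan(g))
a=dict(g);a["image"]=cv2.imread("pics/side0.png")[:,:,::-1].copy();print(tan(a))
E
```

```text
[(60, np.int64(256), np.int64(271), np.float64(230.0)), (7, np.int64(311), np.int64(314), np.float64(221.4))]
[(57, np.int64(257), np.int64(271), np.float64(230.1)), (7, np.int64(311), np.int64(314), np.float64(221.4))]
```

Call:
hand_motion(moves=[0, 0, 0, 0, 0, -0.0267, 0, 0, 0, 0, 0, 0, -0.0533, 0, 0, 0, 0, 0, 0, -0.0533, 0])

```text
clock: 7.0
tcp_pos: [0.5885, 0.0678, 0.0591]
tcp_rot: [0.205, 3.131, 0.001]
ft_force: [-0.5, -0.1, -0.3]
grip_width: 0.0004
grip_force: 0.0
```

```bash
python3 -c "
from tan import *
print(tan(cam('side')))"
```

```text
[(54, np.int64(257), np.int64(271), np.float64(230.2)), (8, np.int64(311), np.int64(315), np.float64(221.4))]
```

```bash
python3 - <<'E'
from h import *
f=cam("top");g=cam("side")
h=np.radians(82.5);Y=np.array([np.cos(h),np.sin(h),0]);X=np.array([np.sin(h),-np.cos(h),0])
c=np.array([.587,.0676,.1055])
for sx,sy in((1,-1),(-1,-1),(1,1),(-1,1)):
    P=c+X*sx*.0375+Y*sy*.0945
    print(sx,sy,((proj(f,P)[0]-[215,170])*5).round(),((proj(g,P)[0]-[250,160])*5+[375,0]).round())
print(((proj(g,c)[0]-[250,160])*5+[375,0]).round())
E
```

```text
1 -1 [365. 165.] [790. 289.]
-1 -1 [344. 336.] [647. 314.]
1 1 [-64. 116.] [677. 101.]
-1 1 [-87. 286.] [548. 122.]
[663. 201.]
```

```bash
python3 go.py 82.5 W 588 68 240 W 510 -290 240
```

```text
rv [-0.    -0.001  0.   ] pos [0.5862 0.0675 0.0563] clk 7.15
['W', '588', '68', '240'] world [0.588 0.068 0.24 ] off [-0.0016  0.0007 -0.1837]
['W', '510', '-290', '240'] world [ 0.51 -0.29  0.24] off [ 0.0291 -0.3644 -0.1836]
```

The rows are not in the units I measure in: shifts go in shares of 0.75 m and turns go in shares of pi rad. I convert before sending: -0.3644 m / 0.75 = -0.4859, -0.184 m / 0.75 = -0.2453.

Call:
hand_motion(moves=[0, 0, 0, 0, 0, -0.0667, 0.0, 0, 0, 0, 0, 0, -0.1333, 0.0, 0, 0, 0, 0, 0, -0.2, 0.0, 0, 0, 0, 0, -0.0533, -0.2453, 0.0, 0, 0, 0, 0.0387, -0.4859, -0.2453, 0.0, 0, 0, 0, 0.0387, -0.4859, -0.2453, 0.0, 0, 0, 0, 0.0387, -0.4859, -0.2453, 0.0, 0, 0, 0, 0.0387, -0.4859, -0.2453, 0.0, 0, 0, 0, 0.0387, -0.4859, -0.2453, 0.0, 0, 0, 0, 0.0387, -0.4859, -0.2453, 0.0])

```text
clock: 8.15
tcp_pos: [0.5152, -0.2647, 0.2396]
tcp_rot: [-0.205, -3.133, -0.001]
ft_force: [0.5, -0.3, 0.2]
grip_width: 0.0007
grip_force: 0.0
```

```bash
python3 go.py 82.5 W 510 -290 100
```

```text
rv [ 0.001 -0.001  0.   ] pos [ 0.5152 -0.2647  0.2396] clk 8.15
['W', '510', '-290', '100'] world [ 0.51 -0.29  0.1 ] off [ 0.0016 -0.0259  0.1395]
```

Scaled: 0.14 m / 0.75 = 0.1867, 0.1 m / 0.75 = 0.1333.

Call:
hand_motion(moves=[0, 0, 0, 0.0027, -0.0347, 0.0667, 0.0, 0, 0, 0, 0.0027, -0.0347, 0.1333, 0.0, 0, 0, 0, 0.0027, -0.0347, 0.1867, 0.0, 0, 0, 0, 0.0027, -0.0347, 0.1867, 0.0, 0, 0, 0, 0.0027, -0.0347, 0.1867, 0.0])

```text
clock: 8.65
tcp_pos: [0.5105, -0.2882, 0.1004]
tcp_rot: [-0.205, -3.133, -0.002]
ft_force: [0.5, -0.6, -0.1]
grip_width: 0.0003
grip_force: 0.0
```

```bash
python3 - <<'E'
from h import *
g=cam("side");f=cam("top");o=env.get_obs();P=o["tcp_pos"];print(P,o["grip_width"])
a=cropi(g,270,150,430,300,2.6);b=cropi(f,330,150,460,330,2.6)
c=np.zeros((470,760,3),np.uint8);c[:a.shape[0],:a.shape[1]]=a;c[:b.shape[0],416:416+b.shape[1]]=b[:470]
for dz in(0,.019,.088):
    Q=P+[0,0,dz];u=(proj(g,Q)[0]-[270,150])*2.6;v=(proj(f,Q)[0]-[330,150])*2.6+[416,0];print(dz,u,v)
    for q in(u,v): cv2.circle(c,tuple(int(k) for k in q),3,(0,255,0),1)
cv2.imwrite("pics/tip.png",c)
E
```

```text
[ 0.51254358 -0.28912578  0.10295308] 0.000513564260290102
0 [198.74414646 378.19998111] [620.79403088 251.89420228]
0.019 [199.91777261 360.90000527] [624.11855979 249.990996  ]
0.088 [204.41490824 294.76641965] [637.26012587 242.46762908]
```

View pics/tip.png

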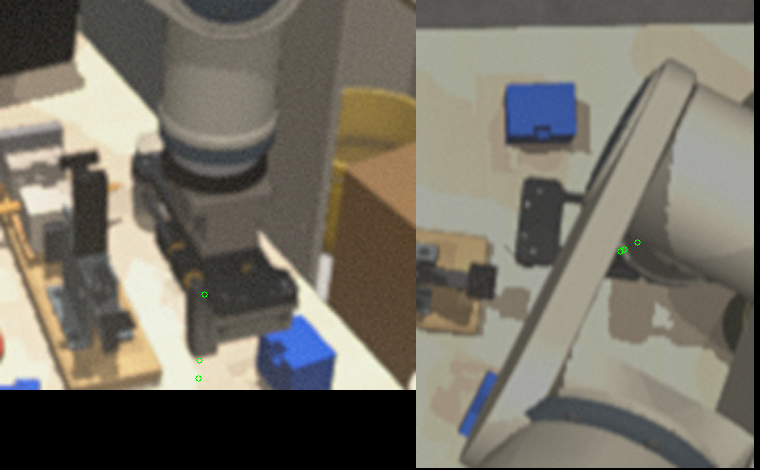

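The side view shows the shut fingertips at (203, 355), but the TCP projects to (199, 378). The real tips are therefore about 25 mm higher than reported, which explains both missed grips. I'll confirm by touching the bare bench gently with the shut fingers.

Scaled: 0.098 m / 0.75 = 0.1307, 0.095 m / 0.75 = 0.1267.

Call:
hand_motion(moves=[0, 0, 0, 0, 0, 0.0533, 0.0, 0, 0, 0, 0, 0, 0.1067, 0.0, 0, 0, 0, 0, 0, 0.1267, 0.0, 0, 0, 0, 0, 0, 0.1307, 0.0, 0, 0, 0, 0, 0, 0.1307, 0.0])

```text
clock: 9.25
tcp_pos: [0.5122, -0.2891, 0.0044]
tcp_rot: [0.205, 3.133, -0.001]
ft_force: [0.5, -0.7, 0.2]
grip_width: 0.0004
grip_force: 0.0
```

```bash
python3 - <<'E'
from h import *
f=cam("side")
h=np.radians(82.5);Y=np.array([np.cos(h),np.sin(h),0])
P=np.array([.5125,-.2891,.103])
for d in(0,.01,.02,.025,.03,.035): print(d,proj(f,P+[0,0,d])[0].round(1),proj(f,P-Y*.018+[0,0,d])[0].round(1))
E
```

```text
0 [346.4 295.4] [349.5 301.3]
0.01 [346.7 292. ] [349.8 297.8]
0.02 [346.9 288.4] [350.  294.3]
0.025 [347.  286.7] [350.1 292.5]
0.03 [347.1 284.9] [350.3 290.7]
0.035 [347.3 283.1] [350.4 288.9]
```

Scaled: 0.006 m / 0.75 = 0.008, 0.004 m / 0.75 = 0.0053.

Call:
hand_motion(moves=[0, 0, 0, 0, 0, 0.0027, 0.0, 0, 0, 0, 0, 0, 0.0053, 0.0, 0, 0, 0, 0, 0, 0.008, 0.0, 0, 0, 0, 0, 0, 0.008, 0.0])

```text
clock: 9.7
tcp_pos: [0.5109, -0.2885, -0.0032]
tcp_rot: [-0.205, -3.135, -0.0]
ft_force: [-0.0, -0.0, -0.1]
grip_width: 0.0004
grip_force: 0.0
```

Scaled: 0.008 m / 0.75 = 0.0107, 0.006 m / 0.75 = 0.008.

Call:
hand_motion(moves=[0, 0, 0, 0, 0, 0.004, 0.0, 0, 0, 0, 0, 0, 0.008, 0.0, 0, 0, 0, 0, 0, 0.0107, 0.0, 0, 0, 0, 0, 0, 0.0107, 0.0])

```text
clock: 10.1
tcp_pos: [0.5107, -0.2883, -0.0117]
tcp_rot: [-0.205, -3.134, -0.001]
ft_force: [-0.8, 0.4, -0.4]
grip_width: 0.0002
grip_force: 0.0
```

Confirmed: the reported TCP is below the bench with no contact. I'll keep going until it touches.

Scaled: 0.008 m / 0.75 = 0.0107, 0.006 m / 0.75 = 0.008.

Call:
hand_motion(moves=[0, 0, 0, 0, 0, 0.004, 0.0, 0, 0, 0, 0, 0, 0.008, 0.0, 0, 0, 0, 0, 0, 0.0107, 0.0, 0, 0, 0, 0, 0, 0.0107, 0.0])

```text
clock: 10.5
tcp_pos: [0.5107, -0.2884, -0.0196]
tcp_rot: [-0.205, -3.134, -0.0]
ft_force: [-0.1, 0.2, -0.2]
grip_width: 0.0005
grip_force: 0.0
```

Scaled: 0.004 m / 0.75 = 0.0053, 0.002 m / 0.75 = 0.0027.

Call:
hand_motion(moves=[0, 0, 0, 0, 0, 0.0027, 0.0, 0, 0, 0, 0, 0, 0.0053, 0.0, 0, 0, 0, 0, 0, 0.0053, 0.0])

```text
clock: 10.8
tcp_pos: [0.5108, -0.2884, -0.0235]
tcp_rot: [-0.205, -3.135, -0.0]
ft_force: [-0.2, 0.2, 0.3]
grip_width: 0.0005
grip_force: 0.0
```

Scaled: 0.002 m / 0.75 = 0.0027, 0.001 m / 0.75 = 0.0013.

Call:
hand_motion(moves=[0, 0, 0, 0, 0, 0.0013, 0.0, 0, 0, 0, 0, 0, 0.0027, 0.0, 0, 0, 0, 0, 0, 0.0027, 0.0])

```text
clock: 11.1
tcp_pos: [0.511, -0.2885, -0.0253]
tcp_rot: [-0.205, -3.135, -0.0]
ft_force: [-0.4, 0.2, 0.2]
grip_width: 0.0005
grip_force: 0.0
```

Scaled: 0.002 m / 0.75 = 0.0027, 0.001 m / 0.75 = 0.0013.

Call:
hand_motion(moves=[0, 0, 0, 0, 0, 0.0013, 0.0, 0, 0, 0, 0, 0, 0.0027, 0.0, 0, 0, 0, 0, 0, 0.0027, 0.0])

```text
clock: 11.4
tcp_pos: [0.5109, -0.2885, -0.0274]
tcp_rot: [-0.205, -3.135, -0.0]
ft_force: [0.2, 0.4, 0.6]
grip_width: 0.0005
grip_force: 0.0
```

Scaled: 0.004 m / 0.75 = 0.0053, 0.002 m / 0.75 = 0.0027.

Call:
hand_motion(moves=[0, 0, 0, 0, 0, 0.0027, 0.0, 0, 0, 0, 0, 0, 0.0053, 0.0, 0, 0, 0, 0, 0, 0.0053, 0.0])

```text
clock: 11.7
tcp_pos: [0.5108, -0.2884, -0.0316]
tcp_rot: [-0.205, -3.134, -0.0]
ft_force: [0.0, 0.2, 0.3]
grip_width: 0.0001
grip_force: 0.0
```

Scaled: 0.003 m / 0.75 = 0.004, 0.002 m / 0.75 = 0.0027.

Call:
hand_motion(moves=[0, 0, 0, 0, 0, 0.0027, 0.0, 0, 0, 0, 0, 0, 0.004, 0.0, 0, 0, 0, 0, 0, 0.004, 0.0])

```text
clock: 12.0
tcp_pos: [0.5109, -0.2885, -0.0344]
tcp_rot: [-0.205, -3.135, -0.0]
ft_force: [1.0, 0.4, -1.0]
grip_width: 0.0005
grip_force: 0.0
```

```bash
python3 - <<'E'
from h import *
g=cam("side");a=cv2.imread("pics/side0.png")[:,:,::-1]
d=cv2.absdiff(g["image"],np.ascontiguousarray(a)).max(2)
o=env.get_obs();P=o["tcp_pos"];print(P,proj(g,P),proj(g,P+[0,0,.03]),proj(g,[P[0],P[1]-.018,0]))
m=(d>60)
for r in range(300,350,2): print(r,"".join("#" if v else "." for v in m[r,325:395]))
E
```

```text
[ 0.51091035 -0.28850178 -0.03430639] [[342.68510149 339.63303669]] [[343.28603391 330.53595757]] [[347.23165351 334.87228322]]
300 ......####################################............................
302 ........###################################...........................
304 ........####################################..........................
306 .........#######################################......................
308 ..........#########################################...................
310 ...........#########################################..................
312 ............#########################################.................
314 .............#########################################................
316 ..........############################################................
318 ######################################################................
320 #####################################################.................
322 ####################################################..................
324 ###################################################.................
[... 202 characters left out ...]
.........................
332 .###.........##################.......................................
334 ..###........#################........................................
336 ...####..######################.......................................
338 ..##############################......................................
340 ..###############################.....................................
342 ...##############################.....................................
344 ....####################..............................................
346 ....##############....................................................
348 .....##########.......................................................
```

Scaled: 0.002 m / 0.75 = 0.0027, 0.001 m / 0.75 = 0.0013.

Call:
hand_motion(moves=[0, 0, 0, 0, 0, 0.0013, 0.0, 0, 0, 0, 0, 0, 0.0027, 0.0, 0, 0, 0, 0, 0, 0.0027, 0.0])

```text
clock: 12.35
tcp_pos: [0.5111, -0.2886, -0.0357]
tcp_rot: [0.205, 3.135, -0.0]
ft_force: [-1.9, 1.6, 6.9]
grip_width: 0.0005
grip_force: 3.3
```

Scaled: 0.002 m / 0.75 = 0.0027, 0.001 m / 0.75 = 0.0013.

Call:
hand_motion(moves=[0, 0, 0, 0, 0, 0.0013, 0.0, 0, 0, 0, 0, 0, 0.0027, 0.0, 0, 0, 0, 0, 0, 0.0027, 0.0])

```text
clock: 12.65
tcp_pos: [0.5112, -0.2886, -0.0358]
tcp_rot: [0.205, 3.135, -0.0]
ft_force: [-8.4, 4.8, 30.1]
grip_width: 0.0004
grip_force: 14.8
```

Scaled: 0.002 m / 0.75 = 0.0027, 0.001 m / 0.75 = 0.0013.

Call:
hand_motion(moves=[0, 0, 0, 0, 0, 0.0013, 0.0, 0, 0, 0, 0, 0, 0.0027, 0.0, 0, 0, 0, 0, 0, 0.0027, 0.0])

```text
clock: 12.95
tcp_pos: [0.5113, -0.2886, -0.0359]
tcp_rot: [0.205, 3.134, -0.0]
ft_force: [-13.8, 8.6, 53.2]
grip_width: 0.0003
grip_force: 26.4
```

The bench contact is at reported z = -0.0356, so true tip z = reported z + 35.6 mm. I'll apply that and regrip.

Scaled: -0.25 m / 0.75 = -0.3333, -0.23 m / 0.75 = -0.3067.

```bash
sed -i 's|    print(a\[i:i+4\]|    w=w-[0,0,.0356]  # true tip z -> reported\n    print(a[i:i+4]|' go.py
```

Call:
hand_motion(moves=[0, 0, 0, 0, 0, -0.04, 0.0, 0, 0, 0, 0, 0, -0.1067, 0.05, 0, 0, 0, 0, 0, -0.1733, 0.05, 0, 0, 0, 0, 0, -0.24, 0.05, 0, 0, 0, 0, 0, -0.3067, 0.05, 0, 0, 0, 0, 0.0667, -0.3333, 0.05, 0, 0, 0, 0, 0.1333, -0.3333, 0.05])

```text
clock: 13.65
tcp_pos: [0.5255, -0.1937, 0.2136]
tcp_rot: [0.21, 3.128, -0.003]
ft_force: [0.3, 1.2, -1.3]
grip_width: 0.0466
grip_force: 0.0
```

```bash
python3 go.py 82.5 S 61 103 260 S 61 103 130
```

```text
rv [-0.002  0.007 -0.003] pos [ 0.5255 -0.1937  0.2136] clk 13.65
['S', '61', '103', '260'] world [0.5879 0.0677 0.2244] off [-0.027   0.2675 -0.0111]
['S', '61', '103', '130'] world [0.5879 0.0677 0.0944] off [-0.0262  0.2677  0.1189]
```

Scaled: 0.2675 m / 0.75 = 0.3567, 0.1 m / 0.75 = 0.1333.

Call:
hand_motion(moves=[0, 0, 0, -0.036, 0.3567, -0.0147, 0.05, 0, 0, 0, -0.036, 0.3567, -0.0147, 0.05, 0, 0, 0, -0.036, 0.3567, -0.0147, 0.05, 0, 0, 0, -0.036, 0.3567, -0.0147, 0.05, 0, 0, 0, -0.036, 0.3567, -0.0147, 0.05, 0, 0, 0, -0.036, 0.3567, -0.0147, 0.05, 0, 0, 0, -0.036, 0.3567, 0.08, 0.05, 0, 0, 0, -0.036, 0.3567, 0.1333, 0.05, 0, 0, 0, -0.036, 0.3567, 0.1333, 0.05, 0, 0, 0, -0.036, 0.3567, 0.1333, 0.05])

```text
clock: 14.65
tcp_pos: [0.5838, 0.0686, 0.1084]
tcp_rot: [-0.205, -3.131, 0.001]
ft_force: [0.0, 0.1, -0.1]
grip_width: 0.05
grip_force: 0.0
```

```bash
python3 go.py 82.5 S 61 103 24
```

```text
rv [-0.001 -0.004  0.   ] pos [0.5838 0.0686 0.1084] clk 14.65
['S', '61', '103', '24'] world [ 0.5879  0.0677 -0.0116] off [-0.0046 -0.0002  0.12  ]
```

Scaled: 0.12 m / 0.75 = 0.16, 0.11 m / 0.75 = 0.1467.

Call:
hand_motion(moves=[0, 0, 0, -0.0053, 0, 0.0667, 0.05, 0, 0, 0, -0.0061, 0, 0.12, 0.05, 0, 0, 0, -0.0061, 0, 0.1467, 0.05, 0, 0, 0, -0.0061, 0, 0.16, 0.05, 0, 0, 0, -0.0061, 0, 0.16, 0.05, 0, 0, 0, -0.0061, 0, 0.16, 0.0, 0, 0, 0, -0.0061, 0, 0.16, 0.0, 0, 0, 0, -0.0061, 0, 0.16, 0.0, 0, 0, 0, -0.0061, 0, 0.16, 0.0, 0, 0, 0, -0.0061, 0, 0.16, 0.0])

```text
clock: 15.65
tcp_pos: [0.5903, 0.0683, -0.0097]
tcp_rot: [0.205, 3.134, 0.0]
ft_force: [0.0, 0.7, 2.9]
grip_width: 0.0183
grip_force: 30.0
```

Gripped: 18.3 mm at 30 N. I'll lift it and carry it to the clear bench at about (0.565, -0.283).

Scaled: -0.235 m / 0.75 = -0.3133, -0.22 m / 0.75 = -0.2933.

Call:
hand_motion(moves=[0, 0, 0, 0, 0, -0.0267, 0.0, 0, 0, 0, 0, 0, -0.08, 0.0, 0, 0, 0, 0, 0, -0.1333, 0.0, 0, 0, 0, 0, 0, -0.1867, 0.0, 0, 0, 0, 0, 0, -0.24, 0.0, 0, 0, 0, 0, 0, -0.2933, 0.0, 0, 0, 0, 0, 0, -0.3133, 0.0, 0, 0, 0, 0, 0, -0.3133, 0.0])

```text
clock: 16.45
tcp_pos: [0.591, 0.0683, 0.2267]
tcp_rot: [0.205, 3.131, 0.001]
ft_force: [0.0, 1.1, 0.5]
grip_width: 0.0189
grip_force: 30.0
```

```bash
python3 go.py 82.5 W 565 -283 260
```

```text
rv [0.001 0.004 0.   ] pos [0.591  0.0683 0.2267] clk 16.45
['W', '565', '-283', '260'] world [ 0.565  -0.283   0.2244] off [-0.02   -0.3517  0.0021]
```

Scaled: -0.352 m / 0.75 = -0.4693, 0.05 m / 0.75 = 0.0667.

Call:
hand_motion(moves=[0, 0, 0, -0.0267, -0.4693, 0, 0.0, 0, 0, 0, -0.0267, -0.4693, 0, 0.0, 0, 0, 0, -0.0267, -0.4693, 0, 0.0, 0, 0, 0, -0.0267, -0.4693, 0, 0.0, 0, 0, 0, -0.0267, -0.4693, 0, 0.0, 0, 0, 0, -0.0267, -0.4693, 0, 0.0, 0, 0, 0, -0.0267, -0.4693, 0, 0.0, 0, 0, 0, -0.0267, -0.4693, 0, 0.0, 0, 0, 0, -0.0267, -0.4693, 0.0267, 0.0, 0, 0, 0, -0.0267, -0.4693, 0.0667, 0.0])

```text
clock: 17.45
tcp_pos: [0.5636, -0.2835, 0.1732]
tcp_rot: [0.207, 3.135, 0.0]
ft_force: [-0.3, 0.9, 0.1]
grip_width: 0.0184
grip_force: 30.0
```

```bash
python3 go.py 82.5 W 565 -283 6 W 565 -283 2
```

```text
rv [ 0.     0.    -0.001] pos [ 0.5636 -0.2835  0.1732] clk 17.45
['W', '565', '-283', '6'] world [ 0.565  -0.283  -0.0296] off [-0.0013  0.0006  0.2028]
['W', '565', '-283', '2'] world [ 0.565  -0.283  -0.0336] off [-0.0013  0.0006  0.2068]
```

Call:
hand_motion(moves=[0, 0, 0, 0, 0, 0.0667, 0.0, 0, 0, 0, 0, 0, 0.1333, 0.0, 0, 0, 0, 0, 0, 0.2, 0.0, 0, 0, 0, 0, 0, 0.24, 0.0, 0, 0, 0, 0, 0, 0.26, 0.0, 0, 0, 0, 0, 0, 0.2707, 0.0, 0, 0, 0, 0, 0, 0.2733, 0.0, 0, 0, 0, 0, 0, 0.2733, 0.0])

```text
clock: 18.25
tcp_pos: [0.5645, -0.2837, -0.0293]
tcp_rot: [0.205, 3.133, -0.001]
ft_force: [-0.2, 0.3, -0.0]
grip_width: 0.0186
grip_force: 30.0
```

Scaled: -0.24 m / 0.75 = -0.32, -0.23 m / 0.75 = -0.3067.

Call:
hand_motion(moves=[0, 0, 0, 0, 0, 0, 0.03, 0, 0, 0, 0, 0, 0, 0.045, 0, 0, 0, 0, 0, 0, 0.05, 0, 0, 0, 0, 0, -0.04, 0.06, 0, 0, 0, 0, 0, -0.1067, 0.075, 0, 0, 0, 0, 0, -0.1733, 0.075, 0, 0, 0, 0, 0, -0.24, 0.075, 0, 0, 0, 0, 0, -0.3067, 0.075, 0, 0, 0, 0, 0, -0.32, 0.075])

```text
clock: 19.15
tcp_pos: [0.5667, -0.285, 0.217]
tcp_rot: [0.205, 3.125, -0.006]
ft_force: [1.0, 0.5, -0.7]
grip_width: 0.075
grip_force: 0.0
```

```bash
python3 go.py 81.9 S 0 -50 260 S 0 -50 170
python3 - <<'E'
from h import *
g=cam("side");a=np.ascontiguousarray(cv2.imread("pics/side0.png")[:,:,::-1])
m=cv2.inRange(cv2.cvtColor(g["image"],cv2.COLOR_RGB2HSV),(8,110,90),(25,255,255));m0=cv2.inRange(cv2.cvtColor(a,cv2.COLOR_RGB2HSV),(8,110,90),(25,255,255))
n,l,s,c=cv2.connectedComponentsWithStats(m&~m0)
for i in range(1,n):
    if s[i,4]>25: 
        y,x=np.nonzero(l==i);i0,i1=x.argmin(),x.argmax();print(s[i],at(g,[x[i0],y[i0]],.004),at(g,[x[i1],y[i1]],.004))
E
```

```text
rv [-0.003  0.01   0.011] pos [ 0.5667 -0.285   0.217 ] clk 19.15
['S', '0', '-50', '260'] world [ 0.5059 -0.0751  0.2244] off [ 0.0875  0.2002 -0.0089]
['S', '0', '-50', '170'] world [ 0.5059 -0.0751  0.1344] off [0.0884 0.2005 0.0811]
[  0 113  11  46 298] [-0.17320862  1.2403693 ] [-0.14157599  0.87748026]
[104 185  13   9  43] [0.1081701  0.50074765] [0.14236692 0.49789276]
[414 236  19  10  48] [ 0.83237799 -0.08807559] [ 0.88730095 -0.09349186]
[436 266  12  16  41] [ 0.79506122 -0.23849262] [ 0.82885211 -0.23763529]
[466 287  13  11  27] [ 0.83047593 -0.30896455] [ 0.85880584 -0.31804132]
[467 296   8  14  32] [ 0.81101376 -0.33690808] [ 0.82160137 -0.3488656 ]
[477 307  13  11  42] [ 0.81944301 -0.36201196] [ 0.83601061 -0.38338983]
[490 312  20  31 139] [ 0.81929363 -0.4061667 ] [ 0.83304044 -0.45104411]
[302 317  71  21 309] [ 0.4196158  -0.26886716] [ 0.584917   -0.28625428]
[505 318  18  27  91] [ 0.85407451 -0.41525587] [ 0.84447904 -0.477859  ]
```

The tool lies flat on the bench from (0.420, -0.269) to (0.585, -0.286). Next is the trigger, with the gripper centred at stand y = -63.5.

Scaled: 0.187 m / 0.75 = 0.2493, 0.1 m / 0.75 = 0.1333, 0.011 rad / 3.1416 = 0.0035.

```bash
python3 go.py 81.9 S 0 -63.5 260
```

```text
rv [-0.003  0.008  0.011] pos [ 0.5661 -0.2848  0.2157] clk 19.2
['S', '0', '-63.5', '260'] world [ 0.504  -0.0885  0.2244] off [ 0.0871  0.1865 -0.01  ]
```

Call:
hand_motion(moves=[0, 0, 0.0035, 0.04, 0.0667, -0.012, 0.086, 0, 0.0032, 0.0035, 0.08, 0.1333, -0.012, 0.086, 0, 0.0032, 0.0035, 0.1147, 0.2493, -0.012, 0.086, 0, 0.0032, 0.0035, 0.1147, 0.2493, -0.012, 0.086, 0, 0.0032, 0.0035, 0.1147, 0.2493, -0.012, 0.086, 0, 0.0032, 0.0035, 0.1147, 0.2493, -0.012, 0.086, 0, 0.0032, 0.0035, 0.1147, 0.2493, -0.012, 0.086])

```text
clock: 19.9
tcp_pos: [0.5028, -0.0875, 0.218]
tcp_rot: [-0.221, -3.123, -0.0]
ft_force: [-0.3, 0.2, 0.2]
grip_width: 0.0861
grip_force: 0.0
```

```bash
python3 go.py 81.9 S 0 -63.5 260 S 0 -63.5 158
```

```text
rv [-0.001 -0.011 -0.   ] pos [ 0.5028 -0.0875  0.218 ] clk 19.9
['S', '0', '-63.5', '260'] world [ 0.504  -0.0885  0.2244] off [-0.0012 -0.0008 -0.0064]
['S', '0', '-63.5', '158'] world [ 0.504  -0.0885  0.1224] off [-0.0023 -0.0007  0.0956]
```

Scaled: 0.0956 m / 0.75 = 0.1275, 0.08 m / 0.75 = 0.1067, -0.01 rad / 3.1416 = -0.0032.

Call:
hand_motion(moves=[0, -0.0032, 0, -0.0013, -0.0013, 0.04, 0.086, 0, -0.0032, 0, -0.0027, -0.0013, 0.08, 0.086, 0, -0.0032, 0, -0.0027, -0.0013, 0.1067, 0.086, 0, -0.0032, 0, -0.0027, -0.0013, 0.1275, 0.086, 0, -0.0032, 0, -0.0027, -0.0013, 0.1275, 0.086])

```text
clock: 20.4
tcp_pos: [0.5022, -0.0893, 0.1206]
tcp_rot: [-0.225, -3.129, -0.0]
ft_force: [0.1, 0.6, 0.3]
grip_width: 0.0861
grip_force: 0.0
```

Call:
hand_motion(moves=[0, 0, 0, 0, 0, 0, 0.025, 0, 0, 0, 0, 0, 0, 0.025, 0, 0, 0, 0, 0, 0, 0.025, 0, 0, 0, 0, 0, 0, 0.025, 0, 0, 0, 0, 0, 0, 0.025, 0, 0, 0, 0, 0, 0, 0.025, 0, 0, 0, 0, 0, 0, 0.025, 0, 0, 0, 0, 0, 0, 0.025])

```text
clock: 21.2
tcp_pos: [0.5049, -0.0878, 0.1249]
tcp_rot: [0.223, 3.131, 0.001]
ft_force: [-1.4, 3.7, 6.1]
grip_width: 0.0323
grip_force: 29.4
```

The first squeeze closed fully, at 32.3 mm over post and bar. I'll repeat it.

Call:
hand_motion(moves=[0, 0, 0, 0, 0, 0, 0.086, 0, 0, 0, 0, 0, 0, 0.086, 0, 0, 0, 0, 0, 0, 0.086, 0, 0, 0, 0, 0, 0, 0.086, 0, 0, 0, 0, 0, 0, 0.086, 0, 0, 0, 0, 0, 0, 0.086, 0, 0, 0, 0, 0, 0, 0.086, 0, 0, 0, 0, 0, 0, 0.086])

```text
clock: 22.0
tcp_pos: [0.5033, -0.0883, 0.1229]
tcp_rot: [-0.222, -3.133, 0.001]
ft_force: [-0.7, 0.3, -0.6]
grip_width: 0.0861
grip_force: 0.0
```

Call:
hand_motion(moves=[0, 0, 0, 0, 0, 0, 0.025, 0, 0, 0, 0, 0, 0, 0.025, 0, 0, 0, 0, 0, 0, 0.025, 0, 0, 0, 0, 0, 0, 0.025, 0, 0, 0, 0, 0, 0, 0.025, 0, 0, 0, 0, 0, 0, 0.025, 0, 0, 0, 0, 0, 0, 0.025, 0, 0, 0, 0, 0, 0, 0.025])

```text
clock: 22.8
tcp_pos: [0.5042, -0.0876, 0.1238]
tcp_rot: [0.222, 3.133, 0.001]
ft_force: [-1.3, 2.2, 6.4]
grip_width: 0.0323
grip_force: 29.5
```

Call:
hand_motion(moves=[0, 0, 0, 0, 0, 0, 0.086, 0, 0, 0, 0, 0, 0, 0.086, 0, 0, 0, 0, 0, 0, 0.086, 0, 0, 0, 0, 0, 0, 0.086, 0, 0, 0, 0, 0, 0, 0.086, 0, 0, 0, 0, 0, 0, 0.086, 0, 0, 0, 0, 0, 0, 0.086, 0, 0, 0, 0, 0, 0, 0.086])

```text
clock: 23.6
tcp_pos: [0.5035, -0.0883, 0.123]
tcp_rot: [-0.223, -3.133, 0.001]
ft_force: [-0.2, 0.1, 0.6]
grip_width: 0.086
grip_force: 0.0
```

Call:
hand_motion(moves=[0, 0, 0, 0, 0, 0, 0.025, 0, 0, 0, 0, 0, 0, 0.025, 0, 0, 0, 0, 0, 0, 0.025, 0, 0, 0, 0, 0, 0, 0.025, 0, 0, 0, 0, 0, 0, 0.025, 0, 0, 0, 0, 0, 0, 0.025, 0, 0, 0, 0, 0, 0, 0.025, 0, 0, 0, 0, 0, 0, 0.025])

```text
clock: 24.4
tcp_pos: [0.5043, -0.0876, 0.1239]
tcp_rot: [0.222, 3.133, 0.001]
ft_force: [-1.1, 3.0, 7.5]
grip_width: 0.0326
grip_force: 29.5
```

```bash
python3 - <<'E'
from tan import *
g=cam("side");a=np.ascontiguousarray(cv2.imread("pics/side0.png")[:,:,::-1])
cv2.imwrite("pics/s3.png",g["image"][:,:,::-1])
d=cv2.absdiff(g["image"],a).max(2)>50
for r in range(210,262,2): print(r,"".join("#" if v else "." for v in d[r,255:325]))
E
```

```text
210 ......................................####...........###############..
212 .....................................######.........############.#....
214 .................................#########.......#########............
216 ....................####################.##............###............
218 ....................####################.##...........................
220 .....................################.................................
222 ......................#..................................##...........
224 ...............................############...........................
226 ........................###################...........................
228 ............######.####..###################..........................
230 ......######.#####...#....#################......................
[... 430 characters left out ...]
.........................
244 .....#############........#......#####................................
246 ..##########...............#....######................................
248 ............................##########................................
250 ............................#########.................................
252 ............................#.#######.................................
254 ................................######................................
256 ................................#####.................................
258 ......................................................................
260 ......................................................................
```

Call:
hand_motion(moves=[0, 0, 0, 0, 0, 0, 0.086, 0, 0, 0, 0, 0, 0, 0.086, 0, 0, 0, 0, 0, 0, 0.086, 0, 0, 0, 0, 0, 0, 0.086, 0, 0, 0, 0, 0, 0, 0.086, 0, 0, 0, 0, 0, 0, 0.086, 0, 0, 0, 0, 0, 0, 0.086, 0, 0, 0, 0, 0, 0, 0.086])

```text
clock: 25.25
tcp_pos: [0.5035, -0.0882, 0.123]
tcp_rot: [-0.223, -3.133, 0.001]
ft_force: [-0.4, 0.1, 0.5]
grip_width: 0.0857
grip_force: 0.0
```

Call:
hand_motion(moves=[0, 0, 0, 0, 0, 0, 0.025, 0, 0, 0, 0, 0, 0, 0.025, 0, 0, 0, 0, 0, 0, 0.025, 0, 0, 0, 0, 0, 0, 0.025, 0, 0, 0, 0, 0, 0, 0.025, 0, 0, 0, 0, 0, 0, 0.025, 0, 0, 0, 0, 0, 0, 0.025, 0, 0, 0, 0, 0, 0, 0.025])

```text
clock: 26.05
tcp_pos: [0.5041, -0.0876, 0.1243]
tcp_rot: [0.222, 3.133, 0.0]
ft_force: [-3.9, 1.7, 13.4]
grip_width: 0.0324
grip_force: 30.0
```

```bash
python3 -c "
from h import *
cv2.imwrite('pics/s4.png',cam('side')['image'][:,:,::-1])"
```

Call:
hand_motion(moves=[0, 0, 0, 0, 0, 0, 0.086, 0, 0, 0, 0, 0, 0, 0.086, 0, 0, 0, 0, 0, 0, 0.086, 0, 0, 0, 0, 0, 0, 0.086, 0, 0, 0, 0, 0, 0, 0.086, 0, 0, 0, 0, 0, 0, 0.086, 0, 0, 0, 0, 0, 0, 0.086, 0, 0, 0, 0, 0, 0, 0.086])

```text
clock: 26.9
tcp_pos: [0.5037, -0.0883, 0.1231]
tcp_rot: [-0.223, -3.134, 0.001]
ft_force: [-1.0, -0.5, 0.5]
grip_width: 0.0861
grip_force: 0.0
```

Call:
hand_motion(moves=[0, 0, 0, 0, 0, 0, 0.025, 0, 0, 0, 0, 0, 0, 0.025, 0, 0, 0, 0, 0, 0, 0.025, 0, 0, 0, 0, 0, 0, 0.025, 0, 0, 0, 0, 0, 0, 0.025, 0, 0, 0, 0, 0, 0, 0.025, 0, 0, 0, 0, 0, 0, 0.025, 0, 0, 0, 0, 0, 0, 0.025])

```text
clock: 27.7
tcp_pos: [0.5041, -0.0876, 0.1244]
tcp_rot: [0.222, 3.133, 0.0]
ft_force: [-4.0, 2.2, 13.1]
grip_width: 0.0321
grip_force: 30.1
```

```bash
python3 -c "
from h import *
cv2.imwrite('pics/s5.png',cam('side')['image'][:,:,::-1])"
```

Call:
hand_motion(moves=[0, 0, 0, 0, 0, 0, 0.086, 0, 0, 0, 0, 0, 0, 0.086, 0, 0, 0, 0, 0, 0, 0.086, 0, 0, 0, 0, 0, 0, 0.086, 0, 0, 0, 0, 0, 0, 0.086, 0, 0, 0, 0, 0, 0, 0.086, 0, 0, 0, 0, 0, 0, 0.086, 0, 0, 0, 0, 0, 0, 0.086])

```text
clock: 28.55
tcp_pos: [0.5037, -0.0883, 0.1232]
tcp_rot: [0.223, 3.134, -0.001]
ft_force: [-0.0, 0.1, -0.8]
grip_width: 0.0859
grip_force: 0.0
```

Call:
hand_motion(moves=[0, 0, 0, 0, 0, 0, 0.025, 0, 0, 0, 0, 0, 0, 0.025, 0, 0, 0, 0, 0, 0, 0.025, 0, 0, 0, 0, 0, 0, 0.025, 0, 0, 0, 0, 0, 0, 0.025, 0, 0, 0, 0, 0, 0, 0.025, 0, 0, 0, 0, 0, 0, 0.025, 0, 0, 0, 0, 0, 0, 0.025])

```text
clock: 29.35
tcp_pos: [0.5041, -0.0876, 0.1244]
tcp_rot: [0.222, 3.133, 0.001]
ft_force: [-3.3, 3.7, 13.6]
grip_width: 0.0322
grip_force: 30.0
```

```bash
python3 -c "
from h import *
cv2.imwrite('pics/s6.png',cam('side')['image'][:,:,::-1])
I=[cv2.imread(f'pics/s{i}.png')[205:262,255:325] for i in(3,4,5,6)]
for a,b in zip(I,I[1:]): print((cv2.absdiff(a,b).max(2)>40).sum(),cv2.absdiff(a,b).mean())"
```

```text
0 3.178028404344194
0 2.529908103592314
0 2.4685045948203843
```

```bash
python3 - <<'E'
from pose import *
g=cam("side");p=np.load("p.npy")
for n in("side0","s6"):
    im=cv2.GaussianBlur(cv2.imread(f"pics/{n}.png",0),(3,3),0)
    for x in(-24,-18):
        ys=np.arange(30,160,5);q=proj(g,W(p,[[x,y,68] for y in ys]));print(n,x,[f"{y}:{im[int(round(v)),int(round(u))]}" for y,(u,v) in zip(ys,q)])
E
```

```text
side0 -24 ['30:140', '35:177', '40:212', '45:228', '50:232', '55:232', '60:232', '65:233', '70:231', '75:226', '80:197', '85:161', '90:135', '95:138', '100:132', '105:127', '110:131', '115:197', '120:221', '125:231', '130:232', '135:217', '140:184', '145:140', '150:116', '155:104']
side0 -18 ['30:136', '35:199', '40:226', '45:231', '50:230', '55:230', '60:231', '65:231', '70:232', '75:228', '80:176', '85:141', '90:125', '95:124', '100:121', '105:127', '110:152', '115:196', '120:221', '125:230', '130:231', '135:222', '140:196', '145:158', '150:119', '155:106']
s6 -24 ['30:67', '35:76', '40:75', '45:97', '50:101', '55:105', '60:132', '65:163', '70:208', '75:229', '80:234', '85:235', '90:233', '95:233', '100:231', '105:232', '110:223', '115:225', '120:229', '125:233', '130:234', '135:220', '140:186', '145:138', '150:113', '155:106']
s6 -18 ['30:65', '35:64', '40:67', '45:76', '50:86', '55:90', '60:107', '65:140', '70:194', '75:222', '80:233', '85:232', '90:233', '95:233', '100:232', '105:229', '110:224', '115:224', '120:225', '125:230', '130:232', '135:225', '140:199', '145:160', '150:119', '155:106']
```

The mould is shut: the white top is continuous from stand y 70 to 135, and there has been no motion since the fourth squeeze. Now I'll open, rise, turn the gripper 90° so its body clears the post, and go to the tab.

Scaled: -0.12 m / 0.75 = -0.16, -0.08 m / 0.75 = -0.1067.

Call:
hand_motion(moves=[0, 0, 0, 0, 0, 0, 0.086, 0, 0, 0, 0, 0, 0, 0.086, 0, 0, 0, 0, 0, 0, 0.086, 0, 0, 0, 0, 0, 0, 0.086, 0, 0, 0, 0, 0, 0, 0.086, 0, 0, 0, 0, 0, 0, 0.086, 0, 0, 0, 0, 0, 0, 0.086, 0, 0, 0, 0, 0, -0.0533, 0.086, 0, 0, 0, 0, 0, -0.1067, 0.086, 0, 0, 0, 0, 0, -0.16, 0.086])

```text
clock: 30.45
tcp_pos: [0.5033, -0.0883, 0.2444]
tcp_rot: [-0.223, -3.133, 0.001]
ft_force: [0.9, -0.1, -0.9]
grip_width: 0.0863
grip_force: 0.0
```

```bash
python3 go.py -8.1 S 0 -152 250;python3 go.py 171.9 S 0 -152 250; python3 -c "
from rig import env;print(env.get_obs()['joint_positions'].round(2))"
```

```text
rv [-1.00e-03 -0.00e+00  1.57e+00] pos [ 0.5033 -0.0883  0.2444] clk 30.45
['S', '0', '-152', '250'] world [ 0.4915 -0.1761  0.2144] off [-0.0008 -0.0885  0.0301]
rv [ 0.000e+00 -1.000e-03 -1.571e+00] pos [ 0.5033 -0.0883  0.2444] clk 30.45
['S', '0', '-152', '250'] world [ 0.4915 -0.1761  0.2144] off [-0.0008 -0.0885  0.0301]
[-0.18  0.11  1.79 -0.    1.23 -1.6 ]
```

Scaled: -0.0885 m / 0.75 = -0.118, -0.05 m / 0.75 = -0.0667, 1.5 rad / 3.1416 = 0.4775.

Call:
hand_motion(moves=[0, 0, 0.0477, 0, -0.0267, 0, 0, 0, 0, 0.0955, 0, -0.0667, 0, 0, 0, 0, 0.1432, 0, -0.118, 0, 0, 0, 0, 0.191, 0, -0.118, 0, 0, 0, 0, 0.2387, 0, -0.118, 0, 0, 0, 0, 0.2865, 0, -0.118, 0, 0, 0, 0, 0.3342, 0, -0.118, 0, 0, 0, 0, 0.382, 0, -0.118, 0, 0, 0, 0, 0.4297, 0, -0.118, 0, 0, 0, 0, 0.4775, 0, -0.118, 0, 0])

```text
clock: 31.45
tcp_pos: [0.491, -0.176, 0.2431]
tcp_rot: [2.306, 2.134, -0.001]
ft_force: [-0.5, -0.5, 0.2]
grip_width: 0.0082
grip_force: 0.0
```

```bash
python3 go.py -8.1 S 0 -152 250 S 0 -152 92
```

```text
rv [-0.     0.     0.064] pos [ 0.491  -0.176   0.2431] clk 31.45
['S', '0', '-152', '250'] world [ 0.4915 -0.1761  0.2144] off [-0.0001  0.0005  0.0287]
['S', '0', '-152', '92'] world [ 0.4915 -0.1761  0.0564] off [0.     0.0005 0.1867]
```

Scaled: 0.187 m / 0.75 = 0.2493, 0.175 m / 0.75 = 0.2333, 0.064 rad / 3.1416 = 0.0204.

Call:
hand_motion(moves=[0, 0, 0.0204, 0, 0, 0.0667, 0, 0, 0, 0.0204, 0, 0, 0.1333, 0, 0, 0, 0.0204, 0, 0, 0.2, 0, 0, 0, 0.0204, 0, 0, 0.2333, 0, 0, 0, 0.0204, 0, 0, 0.2493, 0, 0, 0, 0.0204, 0, 0, 0.2493, 0, 0, 0, 0.0204, 0, 0, 0.2493, 0])

```text
clock: 32.15
tcp_pos: [0.4922, -0.1761, 0.0573]
tcp_rot: [2.365, 2.065, 0.001]
ft_force: [-0.2, -1.2, 1.1]
grip_width: 0.0004
grip_force: 0.0
```

```bash
python3 go.py -8.1 S 0 -152 72.5
```

```text
rv [0.002 0.    0.006] pos [ 0.4922 -0.1761  0.0573] clk 32.15
['S', '0', '-152', '72.5'] world [ 0.4915 -0.1761  0.0369] off [-0.0001 -0.0007  0.0204]
```

Scaled: 0.02 m / 0.75 = 0.0267, 0.018 m / 0.75 = 0.024.

Call:
hand_motion(moves=[0, 0, 0, 0, 0, 0.0067, 0, 0, 0, 0, 0, 0, 0.012, 0, 0, 0, 0, 0, 0, 0.016, 0, 0, 0, 0, 0, 0, 0.02, 0, 0, 0, 0, 0, 0, 0.024, 0, 0, 0, 0, 0, 0, 0.0267, 0, 0, 0, 0, 0, 0, 0.0267, 0])

```text
clock: 32.85
tcp_pos: [0.4923, -0.177, 0.0372]
tcp_rot: [2.363, 2.065, 0.0]
ft_force: [-0.6, -6.5, 7.2]
grip_width: 0.0003
grip_force: 4.0
```

Scaled: 0.0006 m / 0.75 = 0.0008.

Call:
hand_motion(moves=[0, 0, 0, 0, 0, 0.0008, 0, 0, 0, 0, 0, 0, 0.0008, 0, 0, 0, 0, 0, 0, 0.0008, 0, 0, 0, 0, 0, 0, 0.0008, 0, 0, 0, 0, 0, 0, 0.0008, 0, 0, 0, 0, 0, 0, 0.0008, 0, 0, 0, 0, 0, 0, 0.0008, 0, 0, 0, 0, 0, 0, 0.0008, 0, 0, 0, 0, 0, 0, 0.0008, 0, 0, 0, 0, 0, 0, 0.0008, 0])

```text
clock: 33.85
tcp_pos: [0.4924, -0.177, 0.0369]
tcp_rot: [2.363, 2.065, 0.001]
ft_force: [-2.7, -5.0, 11.7]
grip_width: 0.0002
grip_force: 5.8
```

Call:
hand_motion(moves=[0, 0, 0, 0, 0, 0, 0, 0, 0, 0, 0, 0, 0, 0, 0, 0, 0, 0, 0, 0, 0, 0, 0, 0, 0, 0, 0, 0, 0, 0, 0, 0, 0, 0, 0, 0, 0, 0, 0, 0, 0, 0, 0, 0, 0, 0, 0, 0, 0, 0, 0, 0, 0, 0, 0, 0, 0, 0, 0, 0, 0, 0, 0, 0, 0, 0, 0, 0, 0, 0])

```text
clock: 34.85
tcp_pos: [0.4924, -0.177, 0.037]
tcp_rot: [2.363, 2.065, 0.001]
ft_force: [-2.5, -5.6, 10.0]
grip_width: 0.0006
grip_force: 5.8
```

```bash
python3 - <<'E'
from pose import *
g=cam("side");f=cam("top");p=np.load("p.npy");cv2.imwrite("pics/rel.png",g["image"][:,:,::-1]);cv2.imwrite("pics/relt.png",f["image"][:,:,::-1])
for n in("side0","s6","rel"):
    im=cv2.GaussianBlur(cv2.imread(f"pics/{n}.png",0),(3,3),0)
    for x,z in((-24,68),(-18,50)):
        ys=np.arange(-10,130,5);q=proj(g,W(p,[[x,y,z] for y in ys]));print(n,x,[f"{y}:{im[int(round(v)),int(round(u))]}" for y,(u,v) in zip(ys,q)])
for n in("top0","relt"):
    im=cv2.GaussianBlur(cv2.imread(f"pics/{n}.png",0),(3,3),0)
    ys=np.arange(-10,130,4);q=proj(f,W(p,[[-12,y,62] for y in ys]));print(n,[f"{y}:{im[int(round(v)),int(round(u))]}" for y,(u,v) in zip(ys,q)])
E
```

```text
side0 -24 ['-10:69', '-5:82', '0:84', '5:107', '10:109', '15:125', '20:128', '25:131', '30:140', '35:177', '40:212', '45:228', '50:232', '55:232', '60:232', '65:233', '70:231', '75:226', '80:197', '85:161', '90:135', '95:138', '100:132', '105:127', '110:131', '115:197', '120:221', '125:231']
side0 -18 ['-10:68', '-5:67', '0:67', '5:67', '10:70', '15:69', '20:84', '25:89', '30:109', '35:110', '40:125', '45:128', '50:131', '55:140', '60:212', '65:229', '70:232', '75:232', '80:232', '85:232', '90:233', '95:231', '100:226', '105:197', '110:161', '115:135', '120:138', '125:132']
s6 -24 ['-10:106', '-5:91', '0:75', '5:66', '10:64', '15:64', '20:64', '25:67', '30:67', '35:76', '40:75', '45:97', '50:101', '55:105', '60:132', '65:163', '70:208', '75:229', '80:234', '85:235', '90:233', '95:233', '100:231', '105:232'
[... 880 characters left out ...]
5:232']
top0 ['-10:110', '-6:93', '-2:83', '2:83', '6:84', '10:74', '14:51', '18:71', '22:57', '26:49', '30:56', '34:66', '38:72', '42:105', '46:157', '50:157', '54:156', '58:156', '62:157', '66:157', '70:157', '74:158', '78:155', '82:156', '86:125', '90:88', '94:101', '98:121', '102:91', '106:81', '110:80', '114:63', '118:75', '122:136', '126:150']
relt ['-10:87', '-6:89', '-2:65', '2:64', '6:74', '10:61', '14:57', '18:112', '22:136', '26:139', '30:147', '34:148', '38:150', '42:150', '46:136', '50:100', '54:99', '58:98', '62:98', '66:86', '70:73', '74:95', '78:155', '82:159', '86:155', '90:156', '94:157', '98:159', '102:161', '106:160', '110:158', '114:151', '118:142', '122:136', '126:145']
```

The jaw is back (bare board visible just past stand y 16) and the mould is still shut. I'll retract and do one last numeric check.

Scaled: -0.2 m / 0.75 = -0.2667, -0.18 m / 0.75 = -0.24.

Call:
hand_motion(moves=[0, 0, 0, 0, 0, -0.0133, 0, 0, 0, 0, 0, 0, -0.04, 0, 0, 0, 0, 0, 0, -0.1067, 0, 0, 0, 0, 0, 0, -0.1733, 0, 0, 0, 0, 0, 0, -0.24, 0, 0, 0, 0, 0, -0.0533, -0.2667, 0, 0, 0, 0, 0, -0.12, -0.2667, 0, 0, 0, 0, 0, -0.1867, -0.2667, 0, 0, 0, 0, 0, -0.1867, -0.2667, 0])

```text
clock: 35.85
tcp_pos: [0.347, -0.1551, 0.2354]
tcp_rot: [-2.365, -2.065, 0.002]
ft_force: [0.3, 0.5, 0.0]
grip_width: 0.0005
grip_force: 0.0
```

```bash
python3 - <<'E'
from pose import *
f=cam("top");p=np.load("p.npy")
a=cv2.imread("pics/top0.png");b=f["image"][:,:,::-1]
d=cv2.absdiff(a,np.ascontiguousarray(b)).max(2)
for n,(x,y,r) in dict(jar=(248,190,14),bottle=(224,303,18),kidney=(305,299,18)).items(): print(n,(d[y-r:y+r,x-r:x+r]>60).sum())
im=cv2.GaussianBlur(cv2.cvtColor(np.ascontiguousarray(b),cv2.COLOR_BGR2GRAY),(3,3),0)
ys=np.arange(-10,130,4);q=proj(f,W(p,[[-12,y,62] for y in ys]));print([f"{y}:{im[int(round(v)),int(round(u))]}" for y,(u,v) in zip(ys,q)])
g=cam("side");m=cv2.inRange(cv2.cvtColor(g["image"],cv2.COLOR_RGB2HSV),(8,110,90),(25,255,255));print("tool px",(m[315:340,300:375]>0).sum())
E
```

```text
jar 0
bottle 0
kidney 10
['-10:85', '-6:86', '-2:62', '2:58', '6:67', '10:57', '14:54', '18:108', '22:131', '26:132', '30:132', '34:132', '38:132', '42:133', '46:120', '50:83', '54:81', '58:81', '62:82', '66:73', '70:61', '74:82', '78:144', '82:152', '86:151', '90:152', '94:152', '98:153', '102:153', '106:154', '110:152', '114:147', '118:138', '122:133', '126:141']
tool px 313
```

```bash
python3 -c "
from rig import env;print(env.sign_off())"
```

```text
the job is handed in; nothing more can be done
None
```

I handed the job in at 35.9 s with the modelling tool flat on the bench, the mould shut by six trigger squeezes, the jaw run fully back, and the bottle, jar and kidney not moved; the judge's result was not returned.

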